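# Drive out a stand hinge pin and roll it to its parking recess

### The arm

A 6-joint arm with a two-finger parallel gripper is mounted at the origin on the work surface. World frame = base frame: x ahead of the robot, y to its left, z up, the work surface at z = 0. Lengths are in m, angles in rad, forces in N, time in s.
With the tool pointing down it reaches from about 0.35 to 0.725 m from the base axis. Payload 6 kg.
Tool frame: the origin (TCP) lies on the centre line of the jaws, within the pads' length; the fingertips stand 25 mm ahead of it and the grasp point (between the pads) lies 6 mm ahead of it; z points along the fingers, y is the line along which they close (so a half turn about z gives the same grasp; the last joint's range is limited). The gripper opens to 85 mm and grips with 20 to 120 N. Pads are 22 mm wide; open, the fingers measure 114 mm over their backs; the gripper's body (76 mm by 85 mm) begins 54 mm behind the grasp point. The pads swing forward as they close: fully open they stand 13 mm farther back than shut.
Start: joints at [1.585, 0.04, 0.085, 0, -1.615, -0.334], TCP at [0.189, 0.57, 0.256] pointing down, gripper open.
Joint ranges: [-2.56, 2.56], [-1.29, 2.01], [-1.08, 1.49], [-3.29, 1.98], [-2.81, -0.18], [-2.99, 2.99]. Speed limits (rad/s): [2.57, 2.57, 3.01, 3.14, 3.14, 3.14].

### API

Orientations are given as a unit quaternion [x, y, z, w].
In Python, from station import r, read_camera, nets gives the robot as it stands.
- The arm moves only by the tool apply_moves, never from a script. Its argument "plan" is a list of rows, each an object with "rotation": the turn, a rotation vector about the world's x, y, z in units of 10 degrees (1.0 is 10 degrees), a list of three; "offset": the shift along the world's x, y, z in m, a list of three; "hand": the opening, from 0 (shut) to 1 (fully open). In form: [{"rotation": [ax, ay, az], "offset": [tx, ty, tz], "hand": hand}, ...]. A call has exactly 8 rows; each row is the pose to reach, as a shift and turn from the pose commanded when the call began; what a row does not reach only later rows make up. A row lasts 1/8 s, in which the tool goes at most 62.5 mm and 10.7 degrees, less where a joint would pass 70% of its speed; a pose out of reach is approached as far as the arm can. A call with a gripper value outside its range is refused whole. The fingers move at their own pace and stop on an object; "newtons" is the grip in N (left out, the last holds). Time passes only in rows, so rows that repeat a pose let the fingers close, or fill a call up. It gives the time, the measured TCP pose, the force, the opening and the grip force at its end, in the units of the state.
- r.sense(): the state, without advancing time (a new reading comes with each control period).
- read_camera(name): name is "side" or "top" or "wrist"; returns a dict with "pixels" (480x640x3 uint8, red, green, blue), "depth" (480x640 float32, m along the optical axis (not along the pixel's ray), 0 where there is no reading), "K" (3x3 intrinsics, pixels), "R" (3x3) and "t" (3): a world point X has camera coordinates R X + t. Camera axes: x right, y down, z forward; pixel columns grow to the right and rows downward; lengths in m; the calibration is good to about 2 mm. A picture is of the moment at which its call begins.
- r.finish_job(): hands the job in; it is judged then, once.
Trained networks look in a picture, given as the dict that the camera call returned (one of the last four; its "shot" number tells which), for a name from the list of things; names that differ only in an ending like _2 or _b are one class to them, and where a whole thing is asked for, a point or a joint stands for the part that bears it (a point fixed in the world has none). Each returns a list of dicts, best first, with "conf" (0 to 1); they miss things now and then, are a little off and sometimes report something else, mostly with a low value. They report only what shows in the picture. A call takes as long as a camera call. They do not tell look-alikes from the thing itself.
- nets.masks_of(picture, target): "pixels" (480x640 bool, what is visible of it) and "bbox" ([left, top, right, bottom] in pixels, round what is visible of it).
- nets.tip_of(picture, target): "centre" ([row, column] in pixels: a listed point, or the origin of a listed thing).
The state is a dict: "time": time; "joint_positions": joint angles; "joint_velocities": joint speeds; "joint_efforts": joint torques, N m; "ee_pos": TCP position; "eef_rot": TCP orientation; "ft_force": force on the tool from outside, world axes, zero at the start; "wrist_torque": the same for the moment, N m; "opening": finger opening in m; "grip_force": force on a finger pad.
Only numpy, scipy, OpenCV 4.12 (cv2) and the standard library are available. Lean on these libraries where they do the work, as an engineer would, in place of code of your own. Each camera call takes 0.05 s, during which the arm holds its last target. There are 200 camera calls.

### The job

Take the pin driver with the plain rod from the rest, push its rod through the hinge block until the steel pin is right out on the track, then draw the rod back out of the block. With the driver, gently roll the pin along the track until it drops into the recess at the far end, and put the driver back in the slot it came from. The gripper itself must not touch the pin, the pin must stay down on the jig, and leave the other driver, the screwdriver, the plug and the tray where they are.

Things in the scene. Friction and masses are not known exactly. Their poses are not given: they have to be found in the camera images.
- fixture: Grey and aluminium jig fixed on the bench. Origin on the bench under the bore's exit mouth, z up; mm in its frame. Aluminium hinge block, x -27..27, y -60..0, 85 high, with a 22 mm bore right through along y, axis at x 0, z 52.5. A black 14 mm plunger cap stands up to 14 mm above the block at y -30; its spring holds the pin, driving it takes about 4 to 14 N.
- bore_in (a point): Centre of the bore's entry mouth, where the rod goes in (jig x 0, y -60, z 52.5). The pin is driven from here towards the jig's +y.
- bore_out (a point): Centre of the bore's exit mouth (jig x 0, y 0, z 52.5). Before it lies the flat track: jig y 0..54, surface at z 40, from a back stop at x 45 to the recess at x -122. A shallow 7 mm wide groove at x 0, along y, keeps the driven-out pin from rolling off. Kerbs up to z 46, 5 thick, line it at y 54..59 and, for x below -27, at y -5..0.
- recess (a point): Middle of the parking recess's floor at the track's end (jig x -134, y 27, z 35). It is 24 mm wide (x -146..-122) and 5 mm deeper than the track, closed by an end stop up to z 55.
- pin: Plain steel hinge pin, a solid cylinder 20 mm in diameter, 44 long, about 0.1 kg. Origin at its centre, y axis along its length (its x and z turn as it rolls). At first it lies inside the bore, both ends a few mm inside the block.
- driver: The pin driver: black square handle 20 x 20 mm, 90 long (y -45..45), origin at the handle's centre, z up as it lies. Towards +y a plain steel rod, 10 mm in diameter, from y 45 to a flat tip at y 140. At the tail a flat upright steel blade, 5 thick (x), 40 long (y -92..-52), from z +10 down to z -36. About 0.22 kg, balanced at the handle. It lies in one of the rest's two slots.
- driver_tip (a point): Centre of the flat tip of the pin driver's rod.
- headed_driver: A second driver, the same in all but its rod, which ends in a disc 28 mm across and 12 thick: too big for the bore. It lies in the other slot of the rest.
- rest: White tool rest fixed to the bench, 128 x 90 mm. Origin on the bench under its centre. Two cross bars (8 thick, at y -36 and y 36, tops at z 42) carry the handles in two slots at x -40 and x 40; each slot is 26 mm wide between little cheeks 8 high. A tool lies with its origin at y 0, z 52, rod to +y. Between the bars the handle is free; the rest's floor there is at z 6.
- screwdriver: Loose screwdriver with a yellow handle, about 0.2 m long, lying on the bench; a bystander.
- plug: Loose blue video plug, about 60 x 34 x 16 mm, on the bench; a bystander.
- screw_tray: White two-part tray, 90 x 70 x 22 mm, on the bench; a bystander.
Things that resemble listed ones, but are neither listed nor needed, are in the scene too. What is shaped like the driver but pink is not meant. Of the things that look like the fixture, the larger one is meant.

How it is judged:
On the way, in this order (a step that is already met when the one before it is completed fails the run):
1. the plain-rod driver is lifted out of the rest (z of driver in the frame of rest above 0.075 m), for 0.1 s.
2. the pin is driven wholly out of the bore onto the track by the rod, which is still in the bore (x of pin in the frame of fixture between -0.012 and 0.012 m and y of pin in the frame of fixture between 0.0215 and 0.036 m and z of pin in the frame of fixture below 0.0525 m and y of driver_tip in the frame of fixture between -0.03 and 0.03 m and x of driver_tip in the frame of fixture between -0.009 and 0.009 m and z of driver_tip in the frame of fixture below 0.064 m).
3. the rod is drawn back out of the block and the pin is left on the track in front of the bore (x of pin in the frame of fixture between -0.012 and 0.012 m and y of pin in the frame of fixture between 0.0215 and 0.036 m and z of pin in the frame of fixture below 0.0525 m and y of driver_tip in the frame of fixture below -0.06 m), for 0.1 s.
4. the pin lies in the parking recess (x of pin in the frame of fixture between -0.141 and -0.127 m and y of pin in the frame of fixture between 0.018 and 0.036 m and z of pin in the frame of fixture between 0.04 and 0.0485 m and angle between the y axis of pin and the y axis of fixture, either way round below 0.15 rad), for 0.2 s.
At the end, for the whole second after the job is handed in: The pin lies at rest in the parking recess, its axis across the track (within 0.15 rad); the plain-rod driver lies level and at rest in the slot it came from, within 18 mm of its first place and about 0.1 rad (all of step 4 and distance of driver from where it was at the start of the episode below 0.018 m and angle between driver's own z axis and vertical below 0.1 rad and angle between the y axis of driver and the y axis of rest, either way round below 0.12 rad and z of driver in the frame of rest below 0.056 m and linear speed of each of pin, driver below 0.02 m/s); the robot touches nothing.
It fails at once if the gripper or the arm touches the pin (contact force between any of the fingers, the arm and pin above 0.3 N).
It fails at once if the pin is lifted or falls off the jig (z of pin in the frame of fixture above 0.068 m or z of pin in the frame of fixture below 0.035 m).
It fails at once if the pin is thrown along, not rolled gently (faster than 0.5 m/s) (linear speed of pin above 0.5 m/s).
It fails at once if the other driver, the screwdriver, the plug or the tray is moved (over 20 mm) (distance of any of screwdriver, plug, screw_tray, headed_driver from where it was at the start of the episode above 0.02 m).
It also fails if it takes over 66 s, if anything falls off the work surface, if the arm or the gripper's body presses on something with over 40 N, if the wrist force passes 120 N, or if a joint passes its speed limit or range.

## Working session

There is one attempt and no reset: what is moved stays moved. The work goes in short steps, Python scripts to look and compute and a tool call to move; the robot and the scene stay as the last step left them, time stands still between calls to the robot, and variables do not carry over. Pictures are saved under pics/ and viewed, at most 10 in all, crops included, and the job is handed in when it is done.

Besides the shell and the picture viewer there is one more tool, called by a JSON object that holds its "name" and its "arguments", one argument or row to a line. apply_moves: Moves the arm, as the interface text tells. Its arguments: {"type":"object","properties":{"plan":{"type":"array"},"newtons":{"type":"number"}},"required":["plan"]}

```bash
mkdir -p pics
cat > h.py <<'E'
import numpy as np, cv2
from station import r, read_camera, nets
def save(p,n): cv2.imwrite(f'pics/{n}.png',p['pixels'][:,:,::-1])
def world(p,rc,d=None):
    v,u=rc; 
    if d is None: d=p['depth'][int(round(v)),int(round(u))]
    c=np.linalg.inv(p['K'])@np.array([u,v,1.])*d
    return p['R'].T@(c-p['t'])
def onz(p,rc,z):
    v,u=rc; R=p['R'].T; o=-R@p['t']; d=R@np.linalg.inv(p['K'])@np.array([u,v,1.])
    return o+d*(z-o[2])/d[2]
def proj(p,X):
    c=p['R']@np.array(X)+p['t']; q=p['K']@c; return q[:2]/q[2]
def cloud(p,step=1):
    v,u=np.mgrid[0:480:step,0:640:step]; d=p['depth'][::step,::step]
    c=np.stack([u,v,np.ones_like(u)],-1)@np.linalg.inv(p['K']).T*d[...,None]
    return (c-p['t'])@p['R']
E
python3 - <<'E'
from h import *
s=r.sense(); print({k:np.round(v,3) for k,v in s.items()})
for c in ['top','side']:
    p=read_camera(c); save(p,c+'1'); print(c,'cam',np.round(-p['R'].T@p['t'],3))
    for t in ['fixture','bore_in','bore_out','recess','pin','driver','driver_tip','headed_driver','rest','screwdriver','plug','screw_tray']:
        for m in nets.tip_of(p,t)[:3]:
            rc=m['centre']; print(t,round(m['conf'],2),np.round(rc,0),np.round(world(p,rc),3))
E
```

```text
{'time': np.float64(0.0), 'joint_positions': array([ 1.585,  0.041,  0.084, -0.   , -1.615, -0.334]), 'joint_velocities': array([0.001, 0.001, 0.001, 0.   , 0.002, 0.001]), 'joint_efforts': array([-1.0000e-03, -3.6821e+01,  3.4740e+01,  6.9320e+00, -5.0000e-03,
       -0.0000e+00]), 'ee_pos': array([0.188, 0.569, 0.255]), 'eef_rot': array([ 0.987, -0.159, -0.   ,  0.001]), 'ft_force': array([ 0.35 , -0.547, -0.039]), 'wrist_torque': array([ 0.   ,  0.065, -0.043]), 'grip_force': np.float64(0.0), 'opening': np.float64(0.085)}
top cam [0.324 0.01  1.443]
fixture 0.76 [210. 317.] [0.584 0.02  0.082]
fixture 0.61 [140. 307.] [0.776 0.046 0.061]
fixture 0.49 [286. 375.] [ 0.391 -0.125  0.055]
bore_in 0.82 [208. 342.] [ 0.603 -0.047  0.007]
bore_in 0.82 [139. 319.] [0.777 0.014 0.062]
bore_in 0.22 [260. 421.] [ 0.46  -0.255  0.004]
bore_out 0.97 [134. 304.] [0.802 0.055 0.028]
bore_out 0.79 [213. 315.] [0.583 0.026 0.04 ]
bore_out 0.44 [251. 177.] [0.489 0.394 0.017]
recess 0.83 [263. 308.] [0.452 0.044 0.04 ]
recess 0.58 [174. 291.] [0.69  0.088 0.043]
pin 0.62 [257. 420.] [ 0.468 -0.251 
[... 890 characters left out ...]
re_out 0.69 [253. 280.] [0.594 0.013 0.046]
recess 0.65 [282. 231.] [0.707 0.095 0.03 ]
recess 0.65 [385. 220.] [0.692 0.356 0.018]
recess 0.64 [268. 337.] [0.452 0.05  0.04 ]
pin 0.73 [252. 282.] [0.591 0.012 0.049]
driver 0.93 [162. 407.] [ 0.245 -0.39   0.021]
driver 0.87 [176. 350.] [ 0.421 -0.263  0.067]
driver_tip 0.78 [215. 362.] [ 0.384 -0.171  0.005]
driver_tip 0.73 [139. 425.] [ 0.177 -0.51   0.016]
driver_tip 0.6 [267. 338.] [0.45  0.046 0.039]
headed_driver 0.77 [184. 323.] [ 0.494 -0.23   0.065]
rest 0.89 [197. 338.] [ 0.453 -0.214  0.03 ]
screwdriver 0.57 [384. 222.] [0.688 0.352 0.017]
plug 0.64 [409. 315.] [0.492 0.398 0.019]
screw_tray 0.86 [227. 213.] [ 0.79  -0.108  0.004]
```

View pics/top1.png

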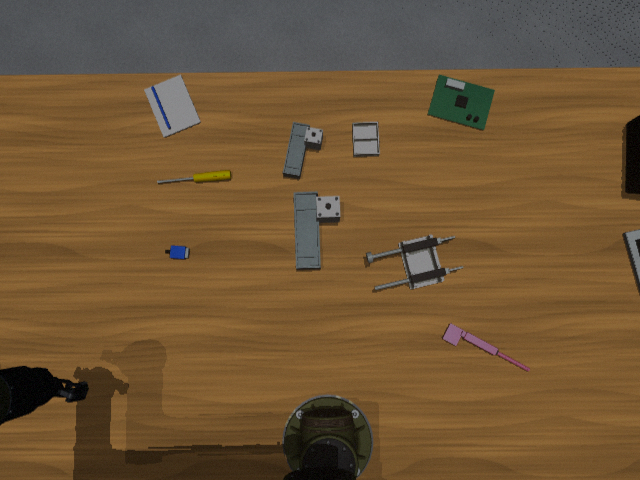

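View pics/side1.png

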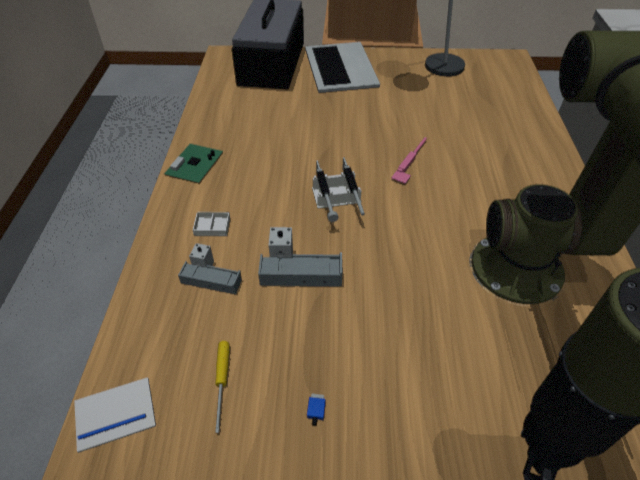

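Top view: the rest is at (422,262), with the plain driver in the near slot (handle about (430,277), rod pointing left, i.e. world +y). The large jig's block is at (328,207) with its track to the left, and the recess is at (308,263). The small look-alike jig is at (303,150). The side view agrees.

```bash
cat >> h.py <<'E'
def rect(P):
    (c,s,a)=cv2.minAreaRect(P[:,:2].astype(np.float32)*1000); return np.round(c,1),np.round(s,1),round(a,2)
E
python3 - <<'E'
from h import *
p=read_camera('top'); W=cloud(p).reshape(-1,3)
def box(x0,x1,y0,y1,z0,z1): 
    m=((W>[x0,y0,z0])&(W<[x1,y1,z1])).all(1); return W[m]
b=box(.53,.66,-.08,.1,.078,.092); print('block',len(b),rect(b),b[:,2].mean())
t=box(.40,.66,-.0,.12,.03,.06); print('track',len(t),rect(t),np.percentile(t[:,2],[5,50,95]))
for nm,x0,x1 in [('all',.36,.56)]:
    h=box(x0,x1,-.36,-.17,.054,.075); print(len(h))
    k=h[h[:,0]<.455]; l=h[h[:,0]>=.455]
    for q in (k,l):
        print(rect(q),q.mean(0))
# rods
for q in (box(.35,.44,-.2,-.08,.04,.075),box(.44,.54,-.2,-.08,.04,.075)):
    print('rod',len(q),q.mean(0),q[q[:,1].argmax()], np.polyfit(q[:,1],q[:,0],1))
E
```

```text
block 472 (array([592.5,  -6.6]), array([55.9, 59.2]), 0.16) 0.08453946282133266
track 1829 (array([539.6,  40. ]), array([202.3,  81.4]), 1.57) [0.03336299 0.03988873 0.04962017]
732
(array([ 412.6, -260.3]), array([ 27.1, 181.7]), 12.89) [ 0.41631047 -0.26032384  0.06077559]
(array([ 497.2, -250.7]), array([ 29.6, 164.1]), 7.83) [ 0.4951791  -0.24685087  0.06086504]
rod 118 [ 0.39335161 -0.16029616  0.05573205] [ 0.3879274  -0.12323961  0.05319152] [-0.23206743  0.35615209]
rod 192 [ 0.47205902 -0.14639173  0.05731375] [ 0.47483719 -0.10407809  0.05948015] [-0.23827572  0.43717742]
```

{"name": "apply_moves", "arguments": {
  "plan": [
    {"rotation":[0,0,-1],"offset":[0.05,-0.04,0.03],"hand":1},
    {"rotation":[0,0,-2],"offset":[0.1,-0.08,0.045],"hand":1},
    {"rotation":[0,0,-3],"offset":[0.15,-0.12,0.045],"hand":1},
    {"rotation":[0,0,-4],"offset":[0.19,-0.165,0.045],"hand":1},
    {"rotation":[0,0,-5],"offset":[0.22,-0.22,0.045],"hand":1},
    {"rotation":[0,0,-5.87],"offset":[0.25,-0.275,0.045],"hand":1},
    {"rotation":[0,0,-5.87],"offset":[0.28,-0.33,0.045],"hand":1},
    {"rotation":[0,0,-5.87],"offset":[0.31,-0.385,0.045],"hand":1}
  ]
}}

```text
time: 2.35
ee_pos: [0.4942, 0.1918, 0.3016]
eef_rot: [0.783, -0.623, 0.0, -0.0]
ft_force: [2.2, -0.5, -0.6]
opening: 0.0854
grip_force: 0.0
```

{"name": "apply_moves", "arguments": {
  "plan": [
    {"rotation":[0,0,0],"offset":[0.01,-0.06,0],"hand":1},
    {"rotation":[0,0,0],"offset":[0.02,-0.12,0],"hand":1},
    {"rotation":[0,0,0],"offset":[0.03,-0.18,0],"hand":1},
    {"rotation":[0,0,0],"offset":[0.03,-0.18,0],"hand":1},
    {"rotation":[0,0,0],"offset":[0.03,-0.18,0],"hand":1},
    {"rotation":[0,0,0],"offset":[0.03,-0.18,0],"hand":1},
    {"rotation":[0,0,0],"offset":[0.03,-0.18,0],"hand":1},
    {"rotation":[0,0,0],"offset":[0.03,-0.18,0],"hand":1}
  ]
}}

```text
time: 3.35
ee_pos: [0.5236, 0.0144, 0.3013]
eef_rot: [0.783, -0.622, -0.0, 0.0]
ft_force: [-0.2, -0.3, 1.0]
opening: 0.0855
grip_force: 0.0
```

Run:
```python
from h import *
s=r.sense(); print(s['time'],s['ee_pos'],s['eef_rot'])
p=read_camera('wrist'); save(p,'w1'); print(-p['R'].T@p['t'],p['R'])
np.savez('w1.npz',**{k:p[k] for k in('pixels','depth','K','R','t')})
```

```text
3.35 [0.52358577 0.01443444 0.3012885 ] [ 7.82900404e-01 -6.22147055e-01 -6.59064520e-06  2.11331899e-05]
[ 0.54114624 -0.06472062  0.41974297] [[-9.74158765e-01 -2.25863843e-01  4.74247445e-04]
 [-2.14426944e-01  9.25486634e-01  3.12242817e-01]
 [-7.09632720e-02  3.04072385e-01 -9.50002210e-01]]
```

View pics/w1.png

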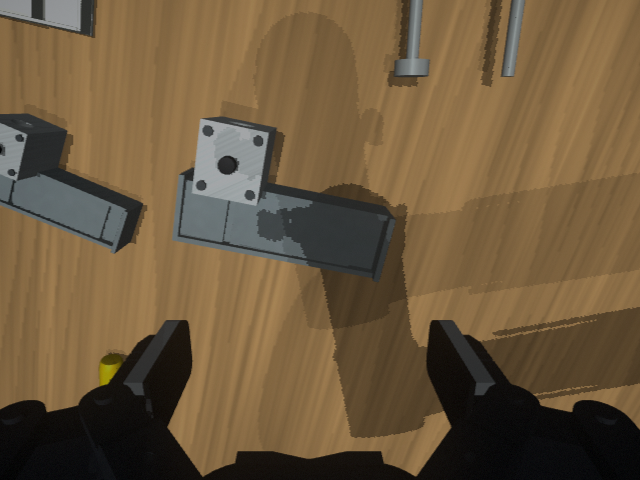

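Wrist view: the whole large jig shows, with its block top at (235,160), the groove line at (227,220) and the recess at (385,245). The plain rod tip is at (508,75) and the headed tip at (411,68).

Run:
```python
from h import *
p=dict(np.load('w1.npz')); C=cloud(p); W=C.reshape(-1,3)
def box(x0,x1,y0,y1,z0,z1): 
    m=((W>[x0,y0,z0])&(W<[x1,y1,z1])).all(1); return W[m]
b=box(.53,.66,-.08,.1,.080,.09); print('block',len(b),rect(b),b[:,2].mean())
cap=box(.53,.66,-.08,.1,.092,.11); print('cap',len(cap),cap.mean(0))
t=box(.40,.66,-.02,.12,.0435,.06); print('kerbs',len(t),rect(t))
s=box(.40,.66,-.02,.12,.032,.06); print('all',len(s),rect(s),np.histogram(s[:,2],bins=28,range=(.032,.06))[0])
# far kerb (y+) line: edge
k=t[(t[:,1]>.06)]; print('kerb+y',rect(k),np.polyfit(k[:,0],k[:,1],1))
for q in (box(.35,.44,-.2,-.08,.03,.075),box(.44,.54,-.2,-.08,.03,.075)):
    if len(q): print('rod',len(q),q.mean(0),q[q[:,1].argmax()],np.polyfit(q[:,1],q[:,0],1),q[:,2].max())
```

```text
block 4850 (array([594.3,  -8.7]), array([54.3, 60.3]), 1.63) 0.08591426099467742
cap 278 [ 0.593705   -0.00931052  0.09912994]
kerbs 3045 (array([542.4,  29.6]), array([202.2,  99.5]), 1.61)
all 13483 (array([542.4,  29.6]), array([202.2,  99.5]), 1.61) [  38   38  174  551  603  265  148 1113 3785 2995  640  160  146  353
  994  777  145   22   30   21   17   24   65  212  132   26    2    7]
kerb+y (array([541.3,  70.9]), array([202.5,  21.6]), 0.08) [0.02347639 0.0618319 ]
rod 1037 [ 0.39462513 -0.15298534  0.05649512] [ 0.3910066  -0.12506279  0.0521386 ] [-0.22681145  0.3599263 ] 0.0601745097954172
rod 1367 [ 0.47096511 -0.12847938  0.0595027 ] [ 0.47715902 -0.10528574  0.04924757] [-0.17239914  0.44881538] 0.06892086534181874
```

{"name": "apply_moves", "arguments": {
  "plan": [
    {"rotation":[0,0,0],"offset":[-0.02,-0.055,0],"hand":1},
    {"rotation":[0,0,0],"offset":[-0.04,-0.11,0],"hand":1},
    {"rotation":[0,0,0],"offset":[-0.06,-0.165,0],"hand":1},
    {"rotation":[0,0,0],"offset":[-0.08,-0.22,-0.02],"hand":1},
    {"rotation":[0,0,0],"offset":[-0.104,-0.27,-0.05],"hand":1},
    {"rotation":[0,0,0],"offset":[-0.104,-0.276,-0.08],"hand":1},
    {"rotation":[0,0,0],"offset":[-0.104,-0.276,-0.08],"hand":1},
    {"rotation":[0,0,0],"offset":[-0.104,-0.276,-0.08],"hand":1}
  ]
}}

```text
time: 4.4
ee_pos: [0.4202, -0.2621, 0.2228]
eef_rot: [0.783, -0.622, 0.001, 0.0]
ft_force: [0.3, 0.6, 0.4]
opening: 0.0853
grip_force: 0.0
```

Run:
```python
from h import *
s=r.sense(); print(s['time'],s['ee_pos'],s['eef_rot'])
p=read_camera('wrist'); save(p,'w2')
W=cloud(p).reshape(-1,3); a=.223; R=np.array([[np.cos(a),-np.sin(a)],[np.sin(a),np.cos(a)]])
q=W.copy(); q[:,:2]=(W[:,:2]-[.4195,-.262])@R   # driver frame guess
m=(abs(q[:,0])<.02)&(abs(q[:,1])<.05)&(q[:,2]>.058)&(q[:,2]<.07); h=q[m]
print('handle',len(h),rect(h),h[:,2].mean(),h[:,:2].min(0),h[:,:2].max(0))
m=(abs(q[:,0])<.015)&(q[:,1]>.06)&(q[:,1]<.16)&(q[:,2]>.04); h=q[m]; print('rod',len(h),h[:,1].max() if len(h) else 0, h.mean(0))
m=(abs(q[:,0])<.015)&(q[:,1]<-.055)&(q[:,1]>-.12)&(q[:,2]>.055); h=q[m]; print('blade',len(h),h[:,1].min() if len(h) else 0,h.mean(0) if len(h) else 0)
```

```text
4.4 [ 0.42022847 -0.26209677  0.22283428] [ 7.82735402e-01 -6.22354003e-01  8.85937446e-04  1.26248698e-05]
handle 3645 (array([-1.5, -0. ]), array([ 20., 100.]), 0.06) 0.06257377151664643 [-0.01149967 -0.04998089] [0.00850389 0.04997662]
rod 1045 0.1403562096234894 [-0.00175753  0.09887476  0.05690004]
blade 1735 -0.09157112127636188 [-0.00027521 -0.07914474  0.26637275]
```

View pics/w2.png

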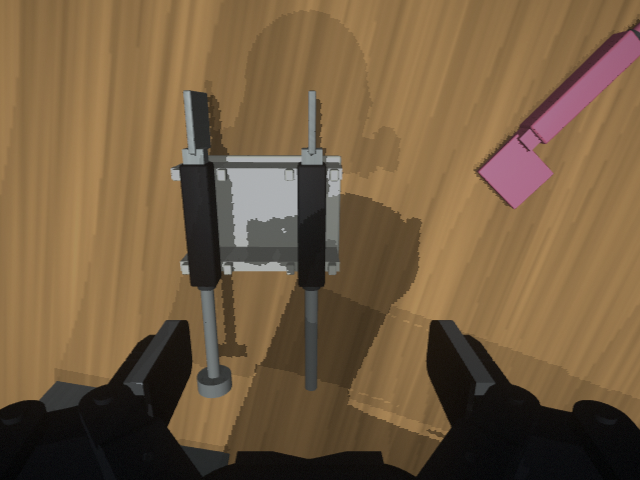

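Wrist view: the plain driver's handle runs (312,165) to (312,285) between the bars and is straight below the jaws. The headed driver is to its left at (200,225). The handle is 1.5 mm off my estimate. Descending to grip.

{"name": "apply_moves", "arguments": {
  "plan": [
    {"rotation":[0,0,0],"offset":[-0.002,0,-0.04],"hand":0.7},
    {"rotation":[0,0,0],"offset":[-0.002,0,-0.08],"hand":0.7},
    {"rotation":[0,0,0],"offset":[-0.002,0,-0.12],"hand":0.7},
    {"rotation":[0,0,0],"offset":[-0.002,0,-0.15],"hand":0.7},
    {"rotation":[0,0,0],"offset":[-0.002,0,-0.165],"hand":0.7},
    {"rotation":[0,0,0],"offset":[-0.002,0,-0.165],"hand":0.7},
    {"rotation":[0,0,0],"offset":[-0.002,0,-0.165],"hand":0.7},
    {"rotation":[0,0,0],"offset":[-0.002,0,-0.165],"hand":0.4}
  ]
}}

```text
time: 5.45
ee_pos: [0.4184, -0.2625, 0.0577]
eef_rot: [0.783, -0.623, 0.001, -0.0]
ft_force: [-0.6, 1.5, -0.1]
opening: 0.0429
grip_force: 0.0
```

{"name": "apply_moves", "arguments": {
  "plan": [
    {"rotation":[0,0,0],"offset":[0,0,0],"hand":0},
    {"rotation":[0,0,0],"offset":[0,0,0],"hand":0},
    {"rotation":[0,0,0],"offset":[0,0,0],"hand":0},
    {"rotation":[0,0,0],"offset":[0,0,0],"hand":0},
    {"rotation":[0,0,0],"offset":[0,0,0],"hand":0},
    {"rotation":[0,0,0],"offset":[0,0,0],"hand":0},
    {"rotation":[0,0,0],"offset":[0,0,0],"hand":0},
    {"rotation":[0,0,0],"offset":[0,0,0.005],"hand":0}
  ],
  "newtons": 90
}}

```text
time: 6.45
ee_pos: [0.417, -0.262, 0.0604]
eef_rot: [0.782, -0.623, -0.001, 0.0]
ft_force: [0.3, 0.7, -3.2]
opening: 0.0181
grip_force: 87.9
```

{"name": "apply_moves", "arguments": {
  "plan": [
    {"rotation":[0,0,0],"offset":[0,0,0.03],"hand":0},
    {"rotation":[0,0,0],"offset":[0,0,0.07],"hand":0},
    {"rotation":[0,0,0],"offset":[0,0,0.11],"hand":0},
    {"rotation":[0,0,-0.3],"offset":[0.045,0.015,0.12],"hand":0},
    {"rotation":[0,0,-0.7],"offset":[0.09,0.03,0.12],"hand":0},
    {"rotation":[0,0,-1.12],"offset":[0.14,0.045,0.12],"hand":0},
    {"rotation":[0,0,-1.12],"offset":[0.183,0.058,0.1],"hand":0},
    {"rotation":[0,0,-1.12],"offset":[0.183,0.058,0.08],"hand":0}
  ]
}}

```text
time: 7.45
ee_pos: [0.6019, -0.2028, 0.1376]
eef_rot: [0.719, -0.696, -0.002, 0.001]
ft_force: [0.4, -0.2, -3.4]
opening: 0.0188
grip_force: 88.7
```

{"name": "apply_moves", "arguments": {
  "plan": [
    {"rotation":[0,0,0],"offset":[0,0,-0.03],"hand":0},
    {"rotation":[0,0,0],"offset":[0,0,-0.06],"hand":0},
    {"rotation":[0,0,0],"offset":[0,0,-0.083],"hand":0},
    {"rotation":[0,0,0],"offset":[0,0,-0.083],"hand":0},
    {"rotation":[0,0,0],"offset":[0,0,-0.083],"hand":0},
    {"rotation":[0,0,0],"offset":[0,0,-0.083],"hand":0},
    {"rotation":[0,0,0],"offset":[0,0,-0.083],"hand":0},
    {"rotation":[0,0,0],"offset":[0,0,-0.083],"hand":0}
  ]
}}

```text
time: 8.45
ee_pos: [0.6008, -0.2043, 0.0587]
eef_rot: [0.718, -0.696, 0.0, -0.0]
ft_force: [0.1, -0.6, -1.8]
opening: 0.0186
grip_force: 88.7
```

```bash
cat >> h.py <<'E'
O=np.array([.5935,.0213]); A=np.deg2rad(1.6); RJ=np.array([[np.cos(A),-np.sin(A)],[np.sin(A),np.cos(A)]])
def jig(W): q=W.copy(); q[...,:2]=(W[...,:2]-O)@RJ; return q
def unjig(q): q=np.array(q,float); q[:2]=RJ@q[:2]+O; return q
E
python3 - <<'E'
from h import *
s=r.sense(); print(s['time'],s['ee_pos'],jig(s['ee_pos']),s['eef_rot'])
for c in ('wrist','top','side'):
    p=read_camera(c); save(p,'i_'+c); q=jig(cloud(p)).reshape(-1,3)
    m=(abs(q[:,0])<.03)&(q[:,1]>-.175)&(q[:,1]<-.066)&(q[:,2]>.03)&(q[:,2]<.075); h=q[m]
    if len(h)>5:
        print(c,len(h),'mean',h.mean(0),'ymax',h[:,1].max(),'zmax',np.percentile(h[:,2],95),'slopes x,z/y',np.polyfit(h[:,1],h[:,0],1),np.polyfit(h[:,1],h[:,2],1))
    for m in nets.tip_of(p,'driver_tip')[:2]: print(m['conf'],m['centre'],jig(onz(p,m['centre'],.0525)))
    m=(abs(q[:,0])<.045)&(q[:,1]>-.075)&(q[:,1]<.015)&(q[:,2]>.080)&(q[:,2]<.09);print('block',rect(q[m]),q[m][:,2].mean())
E
```

```text
8.45 [ 0.60079469 -0.20430461  0.05873696] [ 0.0009926  -0.22572033  0.05873696] [ 7.17987407e-01 -6.96056020e-01  2.41152934e-04 -2.05208133e-04]
block (array([0., 0.]), array([0., 0.]), 0.0) nan
top 124 mean [-0.00208482 -0.13426297  0.05614036] ymax -0.09402484467960327 zmax 0.060654564932022904 slopes x,z/y [-0.01127743 -0.00359896] [-0.00341361  0.05568203]
0.88 [372.8, 525.9] [-0.43759248 -0.50749892  0.0525    ]
0.63 [209.7, 347.9] [-0.00622341 -0.08099704  0.0525    ]
block (array([0., 0.]), array([0., 0.]), 0.0) nan
side 90 mean [ 0.00024291 -0.13084851  0.06047256] ymax -0.08800830357215657 zmax 0.06388015158348548 slopes x,z/y [0.002258   0.00053836] [-0.01310372  0.05875796]
0.88 [136.4, 427.8] [-0.43008517 -0.48528302  0.0525    ]
0.57 [230.3, 282.5] [-0.00150434 -0.07992766  0.0525    ]
block (array([  0.7, -27.5]), array([62.9, 54.1]), 88.81) 0.08688051933318024<stdin>:9: RuntimeWarning: Mean of empty slice.
  ret = ret.dtype.type(ret / rcount)
```

View pics/i_wrist.png

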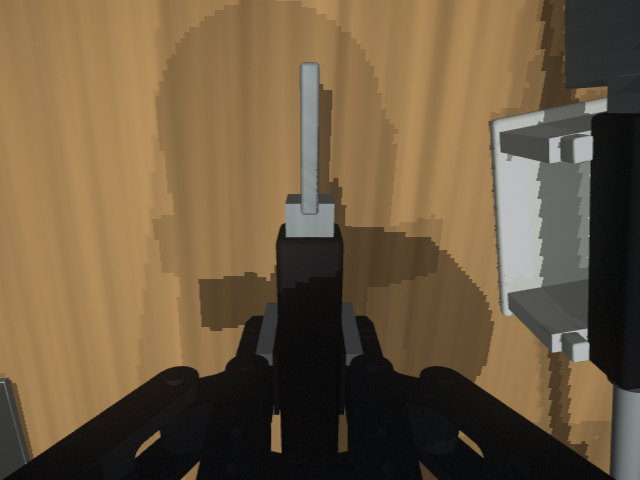

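The driver sits straight in the jaws (wrist view: blade at (310,135) in line with the handle), and top and side both put the rod on the bore axis within about 1 mm. Pushing.

{"name": "apply_moves", "arguments": {
  "plan": [
    {"rotation":[0,0,0],"offset":[-0.0006,0.012,0],"hand":0},
    {"rotation":[0,0,0],"offset":[-0.001,0.024,0],"hand":0},
    {"rotation":[0,0,0],"offset":[-0.001,0.03,0],"hand":0},
    {"rotation":[0,0,0],"offset":[-0.0013,0.036,0],"hand":0},
    {"rotation":[0,0,0],"offset":[-0.0015,0.042,0],"hand":0},
    {"rotation":[0,0,0],"offset":[-0.0018,0.048,0],"hand":0},
    {"rotation":[0,0,0],"offset":[-0.002,0.054,0],"hand":0},
    {"rotation":[0,0,0],"offset":[-0.0022,0.06,0],"hand":0}
  ]
}}

```text
time: 9.75
ee_pos: [0.5984, -0.1453, 0.0587]
eef_rot: [0.718, -0.696, 0.001, 0.001]
ft_force: [0.3, -1.2, -2.3]
opening: 0.0185
grip_force: 88.6
```

```bash
cat > st.py <<'E'
from h import *
s=r.sense(); print(s['time'],'tcp jig',jig(s['ee_pos']),'F',s['ft_force'],'T',s['wrist_torque'],s['opening'])
p=read_camera('side'); q=jig(cloud(p)).reshape(-1,3)
m=(q[:,0]>-.15)&(q[:,0]<.04)&(q[:,1]>.004)&(q[:,1]<.053)&(q[:,2]>.049)&(q[:,2]<.075); h=q[m]
print('pin pts',len(h)); 
if len(h)>5: print(h.mean(0),h.min(0),h.max(0))
for m in nets.tip_of(p,'pin')[:2]: print('pin',m['conf'],m['centre'],jig(onz(p,m['centre'],.05)))
E
python3 st.py
```

```text
9.75 tcp jig [ 0.00027076 -0.16664833  0.0586568 ] F [ 0.30223606 -1.15197585 -2.3399987 ] T [-0.14171375 -0.08366111  0.03179971] 0.018486808630559955
pin pts 97
[-0.04927647  0.01845088  0.0587928 ] [-0.14989634  0.00402737  0.04932736] [0.00911632 0.05169145 0.06779366]
pin 0.63 [251.3, 278.2] [ 0.00543119 -0.01031125  0.05      ]
pin 0.58 [265.6, 278.1] [0.00282833 0.03561905 0.05      ]
```

{"name": "apply_moves", "arguments": {
  "plan": [
    {"rotation":[0,0,0],"offset":[-0.0001,0.005,0],"hand":0},
    {"rotation":[0,0,0],"offset":[-0.0003,0.01,0],"hand":0},
    {"rotation":[0,0,0],"offset":[-0.0004,0.015,0],"hand":0},
    {"rotation":[0,0,0],"offset":[-0.0006,0.02,0],"hand":0},
    {"rotation":[0,0,0],"offset":[-0.0007,0.025,0],"hand":0},
    {"rotation":[0,0,0],"offset":[-0.0008,0.029,0],"hand":0},
    {"rotation":[0,0,0],"offset":[-0.0009,0.0315,0],"hand":0},
    {"rotation":[0,0,0],"offset":[-0.0009,0.0315,0],"hand":0}
  ]
}}

```text
time: 10.85
ee_pos: [0.5975, -0.1126, 0.0583]
eef_rot: [0.718, -0.696, -0.0, -0.0]
ft_force: [-0.2, 0.5, -2.4]
opening: 0.0187
grip_force: 88.7
```

```bash
python3 st.py
python3 - <<'E'
from h import *
p=read_camera('side'); im=p['pixels'][205:305,220:360][:,:,::-1]; a=cv2.resize(im,None,fx=5,fy=5,interpolation=cv2.INTER_CUBIC)
cv2.imwrite('pics/s_push.png',a)
E
```

```text
10.85 tcp jig [ 0.00028869 -0.13396352  0.05827553] F [-0.19740348  0.47053673 -2.37648243] T [ 0.03560982  0.02995969 -0.01319171] 0.01866642565234773
pin pts 171
[-0.02649796  0.03119323  0.05930548] [-0.14994021  0.00400229  0.04934866] [0.01720935 0.05278343 0.07160286]
pin 0.41 [262.1, 279.2] [0.00082323 0.02455507 0.05      ]
```

View pics/s_push.png

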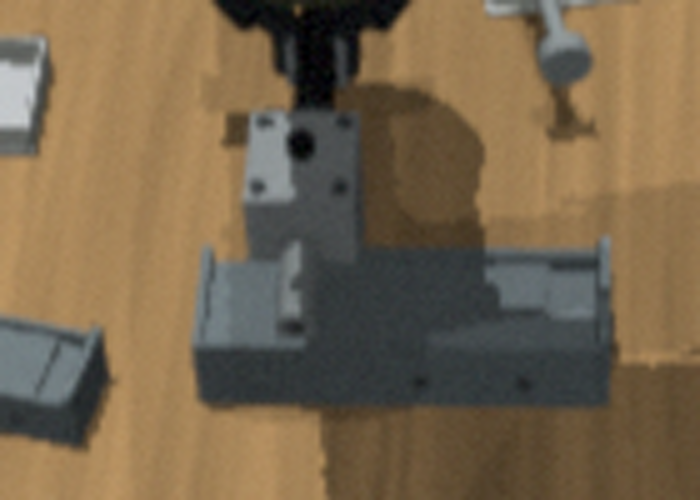

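The pin is out on the track, in the groove before the bore (crop (293,285)). Checking its y before drawing back.

```bash
cat > pin.py <<'E'
from h import *
for c in ('side','top'):
    p=read_camera(c); q=jig(cloud(p)).reshape(-1,3)
    m=(q[:,0]>-.14)&(q[:,0]<.03)&(q[:,1]>-.0)&(q[:,1]<.053)&(q[:,2]>.0535)&(q[:,2]<.066); h=q[m]
    m2=(abs(h[:,0]-np.median(h[:,0]))<.012); h=h[m2]; print(c,len(h),np.median(h,0),'y',np.percentile(h[:,1],[2,98]),'zmax',h[:,2].max(),np.polyfit(h[:,1],h[:,0],1) if len(h)>4 else '')
E
python3 pin.py
```

```text
side 136 [-0.00040458  0.03049181  0.06050458] y [0.00193701 0.05193971] zmax 0.065881636816804 [ 0.02838175 -0.00097916]
top 1 [-0.02925655  0.00034081  0.06143422] y [0.00034081 0.00034081] zmax 0.061434221292607415
```

{"name": "apply_moves", "arguments": {
  "plan": [
    {"rotation":[0,0,0],"offset":[0.0003,-0.01,0],"hand":0},
    {"rotation":[0,0,0],"offset":[0.0008,-0.03,0],"hand":0},
    {"rotation":[0,0,0],"offset":[0.0014,-0.05,0],"hand":0},
    {"rotation":[0,0,0],"offset":[0.002,-0.07,0],"hand":0},
    {"rotation":[0,0,0],"offset":[0.0025,-0.09,0],"hand":0},
    {"rotation":[0,0,0],"offset":[0.0027,-0.095,0],"hand":0},
    {"rotation":[0,0,0],"offset":[0.0027,-0.095,0],"hand":0},
    {"rotation":[0,0,0],"offset":[0.0027,-0.095,0],"hand":0}
  ]
}}

```text
time: 12.1
ee_pos: [0.6003, -0.2074, 0.0582]
eef_rot: [0.718, -0.696, -0.0, -0.0]
ft_force: [0.1, 0.8, -2.4]
opening: 0.0187
grip_force: 88.7
```

```bash
python3 pin.py; python3 -c "
from h import *
s=r.sense();print(s['time'],jig(s['ee_pos']),s['opening'],unjig([.027,.099,0]))"
```

```text
side 128 [-0.00047986  0.0319222   0.06028703] y [0.00521714 0.05226358] zmax 0.0655009734095055 [ 0.03851171 -0.00134681]
top 65 [-0.00262879  0.03853492  0.05826244] y [0.02532015 0.0513932 ] zmax 0.06327093343825234 [ 0.04223006 -0.0040867 ]
12.2 [ 0.00044733 -0.22864742  0.05833501] 0.01896166314929133 [0.61772523 0.12101529 0.        ]
```

{"name": "apply_moves", "arguments": {
  "plan": [
    {"rotation":[0,0,0],"offset":[0,0,0.06],"hand":0},
    {"rotation":[0,0,0],"offset":[0,0,0.12],"hand":0},
    {"rotation":[0,0,0],"offset":[0,0.02,0.165],"hand":0},
    {"rotation":[0,0,0],"offset":[0.004,0.08,0.165],"hand":0},
    {"rotation":[0,0,0],"offset":[0.008,0.14,0.165],"hand":0},
    {"rotation":[0,0,0],"offset":[0.012,0.2,0.165],"hand":0},
    {"rotation":[0,0,0],"offset":[0.015,0.26,0.165],"hand":0},
    {"rotation":[0,0,0],"offset":[0.0174,0.31,0.165],"hand":0}
  ]
}}

```text
time: 13.2
ee_pos: [0.6172, 0.105, 0.2235]
eef_rot: [0.719, -0.695, 0.0, -0.0]
ft_force: [1.3, 0.1, -2.5]
opening: 0.0186
grip_force: 88.9
```

{"name": "apply_moves", "arguments": {
  "plan": [
    {"rotation":[0,0,0],"offset":[0,0.0194,0],"hand":0},
    {"rotation":[0,0,0],"offset":[0,0.0194,-0.02],"hand":0},
    {"rotation":[0,0,0],"offset":[0,0.0194,-0.05],"hand":0},
    {"rotation":[0,0,0],"offset":[0,0.0194,-0.075],"hand":0},
    {"rotation":[0,0,0],"offset":[0,0.0194,-0.09],"hand":0},
    {"rotation":[0,0,0],"offset":[0,0.0194,-0.09],"hand":0},
    {"rotation":[0,0,0],"offset":[0,0.0194,-0.09],"hand":0},
    {"rotation":[0,0,0],"offset":[0,0.0194,-0.09],"hand":0}
  ]
}}

```text
time: 14.2
ee_pos: [0.6182, 0.1217, 0.1347]
eef_rot: [0.718, -0.696, 0.0, -0.001]
ft_force: [0.1, -0.1, -2.1]
opening: 0.0187
grip_force: 88.8
```

Run:
```python
from h import *
s=r.sense();t=s['ee_pos'];print(s['time'],jig(t),s['eef_rot'],s['opening'])
for c in ('wrist','side'):
    p=read_camera(c); save(p,'b_'+c); q=jig(cloud(p)).reshape(-1,3)
    z=t[2]-.006
    m=(abs(q[:,0]-.027)<.01)&(q[:,1]>0)&(q[:,1]<.06)&(q[:,2]>z-.03)&(q[:,2]<z+.02); h=q[m]
    if len(h)>5: print(c,'blade',len(h),h.mean(0),h.min(0),h.max(0),np.polyfit(h[:,1],h[:,0],1))
    m=(abs(q[:,0])<.015)&(q[:,1]>0)&(q[:,1]<.053)&(q[:,2]>.0535)&(q[:,2]<.068); h=q[m]
    if len(h)>5: print(c,'pin',len(h),np.median(h,0),np.percentile(h,[2,98],axis=0),np.polyfit(h[:,1],h[:,0],1))
```

```text
14.2 [0.02747228 0.09965198 0.13467151] [ 7.17964364e-01 -6.96079085e-01  4.48428660e-04 -9.37318555e-04] 0.018689325692836326
wrist blade 6064 [0.02700722 0.0403506  0.13892122] [0.01702068 0.00729147 0.12209625] [0.03695012 0.05999408 0.14223366] [-0.00176145  0.0270783 ]
wrist pin 4016 [0.00075213 0.02673846 0.05890017] [[-0.00885498  0.00651773  0.05398351]
 [ 0.00903764  0.04907013  0.06119785]] [-0.00218928  0.00060409]
side pin 75 [-0.00066803  0.04054914  0.05991926] [[-0.00912742  0.00885431  0.05437991]
 [ 0.01005266  0.05264438  0.06541673]] [ 0.01290976 -0.00079637]
```

View pics/b_wrist.png

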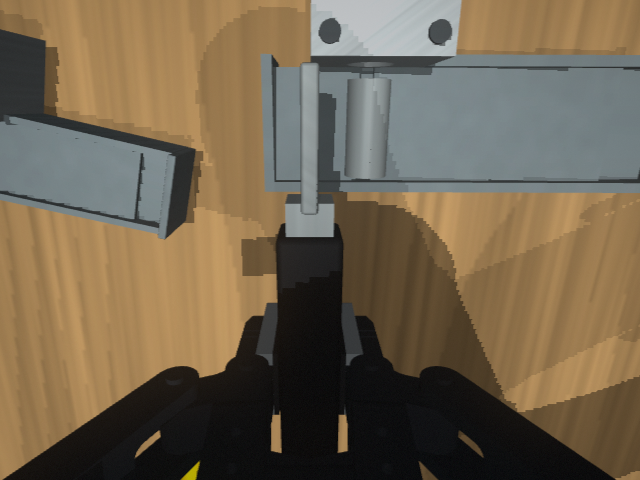

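Wrist view: the blade (310,140) lies in the gap between the back stop (268) and the pin (367,130), parallel to the pin and spanning it in y. Lowering.

{"name": "apply_moves", "arguments": {
  "plan": [
    {"rotation":[0,0,0],"offset":[0,0,-0.015],"hand":0},
    {"rotation":[0,0,0],"offset":[0,0,-0.03],"hand":0},
    {"rotation":[0,0,0],"offset":[0,0,-0.04],"hand":0},
    {"rotation":[0,0,0],"offset":[0,0,-0.047],"hand":0},
    {"rotation":[0,0,0],"offset":[0,0,-0.047],"hand":0},
    {"rotation":[0,0,0],"offset":[0,0,-0.047],"hand":0},
    {"rotation":[0,0,0],"offset":[-0.004,-0.0001,-0.047],"hand":0},
    {"rotation":[0,0,0],"offset":[-0.008,-0.0002,-0.047],"hand":0}
  ]
}}

```text
time: 15.3
ee_pos: [0.6094, 0.1214, 0.0866]
eef_rot: [0.718, -0.696, 0.0, -0.0]
ft_force: [-0.1, 0.6, -1.9]
opening: 0.0187
grip_force: 88.8
```

{"name": "apply_moves", "arguments": {
  "plan": [
    {"rotation":[0,0,0],"offset":[-0.004,-0.0001,0],"hand":0},
    {"rotation":[0,0,0],"offset":[-0.008,-0.0002,0],"hand":0},
    {"rotation":[0,0,0],"offset":[-0.012,-0.0003,0],"hand":0},
    {"rotation":[0,0,0],"offset":[-0.016,-0.0004,0],"hand":0},
    {"rotation":[0,0,0],"offset":[-0.02,-0.0006,0],"hand":0},
    {"rotation":[0,0,0],"offset":[-0.025,-0.0007,0],"hand":0},
    {"rotation":[0,0,0],"offset":[-0.03,-0.0008,0],"hand":0},
    {"rotation":[0,0,0],"offset":[-0.035,-0.001,0],"hand":0}
  ]
}}

```text
time: 16.3
ee_pos: [0.5743, 0.1204, 0.0863]
eef_rot: [0.718, -0.696, -0.0, 0.0]
ft_force: [-0.4, 0.4, -1.2]
opening: 0.0189
grip_force: 88.7
```

```bash
cat > roll.py <<'E'
from h import *
s=r.sense();t=s['ee_pos'];j=jig(t);print(s['time'],j,s['eef_rot'],s['opening'],s['ft_force'])
p=read_camera('wrist'); save(p,'roll'); q=jig(cloud(p)).reshape(-1,3)
m=(q[:,0]<j[0]-.003)&(q[:,0]>-.15)&(q[:,1]>.002)&(q[:,1]<.053)&(q[:,2]>.0485)&(q[:,2]<.068); h=q[m]; print(len(h))
h=h[abs(h[:,0]-np.median(h[:,0]))<.012]
if len(h)>5: print('pin',len(h),np.median(h,0),np.percentile(h,[2,98],axis=0),np.polyfit(h[:,1],h[:,0],1))
E
python3 roll.py
```

```text
16.3 [-0.01646375  0.09957489  0.08626102] [ 7.17988208e-01 -6.96055265e-01 -1.76526802e-05  4.66025528e-05] 0.01891128451471457 [-0.42803063  0.43763331 -1.23051679]
6863
pin 6863 [-0.02912304  0.02617502  0.05961572] [[-0.03845637  0.00670456  0.05455765]
 [-0.02056606  0.04848305  0.06171488]] [-0.0115716  -0.02891035]
```

{"name": "apply_moves", "arguments": {
  "plan": [
    {"rotation":[0,0,0],"offset":[-0.005,-0.0001,0],"hand":0},
    {"rotation":[0,0,0],"offset":[-0.01,-0.0003,0],"hand":0},
    {"rotation":[0,0,0],"offset":[-0.015,-0.0004,0],"hand":0},
    {"rotation":[0,0,0],"offset":[-0.02,-0.0006,0],"hand":0},
    {"rotation":[0,0,0],"offset":[-0.025,-0.0007,0],"hand":0},
    {"rotation":[0,0,0],"offset":[-0.03,-0.0008,0],"hand":0},
    {"rotation":[0,0,0],"offset":[-0.035,-0.001,0],"hand":0},
    {"rotation":[0,0,0],"offset":[-0.04,-0.0011,0],"hand":0}
  ]
}}

```text
time: 17.35
ee_pos: [0.5343, 0.1193, 0.0863]
eef_rot: [0.718, -0.696, -0.0, 0.0]
ft_force: [0.3, 0.6, -2.3]
opening: 0.0187
grip_force: 88.7
```

```bash
python3 roll.py
```

```text
17.35 [-0.05646627  0.09960802  0.08627624] [ 7.17992920e-01 -6.96050404e-01 -2.38517370e-05  3.51078099e-05] 0.0186807915672427 [ 0.28549268  0.57642033 -2.2959526 ]
10283
pin 6408 [-0.06970778  0.02594184  0.05978592] [[-0.07846344  0.00647166  0.05472742]
 [-0.06183479  0.04843026  0.06176625]] [-0.00973514 -0.06958631]
```

{"name": "apply_moves", "arguments": {
  "plan": [
    {"rotation":[0,0,0],"offset":[-0.005,-0.0001,0],"hand":0},
    {"rotation":[0,0,0],"offset":[-0.01,-0.0003,0],"hand":0},
    {"rotation":[0,0,0],"offset":[-0.015,-0.0004,0],"hand":0},
    {"rotation":[0,0,0],"offset":[-0.02,-0.0006,0],"hand":0},
    {"rotation":[0,0,0],"offset":[-0.025,-0.0007,0],"hand":0},
    {"rotation":[0,0,0],"offset":[-0.03,-0.0008,0],"hand":0},
    {"rotation":[0,0,0],"offset":[-0.035,-0.001,0],"hand":0},
    {"rotation":[0,0,0],"offset":[-0.04,-0.0011,0],"hand":0}
  ]
}}

```text
time: 18.4
ee_pos: [0.4943, 0.1182, 0.0863]
eef_rot: [0.718, -0.696, -0.0, 0.0]
ft_force: [0.9, -0.3, -2.1]
opening: 0.0189
grip_force: 88.7
```

{"name": "apply_moves", "arguments": {
  "plan": [
    {"rotation":[0,0,0],"offset":[-0.004,-0.0001,0],"hand":0},
    {"rotation":[0,0,0],"offset":[-0.008,-0.0002,0],"hand":0},
    {"rotation":[0,0,0],"offset":[-0.012,-0.0003,0],"hand":0},
    {"rotation":[0,0,0],"offset":[-0.016,-0.0004,0],"hand":0},
    {"rotation":[0,0,0],"offset":[-0.019,-0.0005,0],"hand":0},
    {"rotation":[0,0,0],"offset":[-0.019,-0.0005,0],"hand":0},
    {"rotation":[0,0,0],"offset":[-0.019,-0.0005,0],"hand":0},
    {"rotation":[0,0,0],"offset":[-0.019,-0.0005,0],"hand":0}
  ]
}}

```text
time: 19.4
ee_pos: [0.4757, 0.1177, 0.0862]
eef_rot: [0.718, -0.696, -0.0, 0.0]
ft_force: [-0.1, -0.5, -2.9]
opening: 0.0187
grip_force: 88.7
```

```bash
python3 roll.py
```

```text
19.4 [-0.11508789  0.09963228  0.08622015] [ 7.17969798e-01 -6.96074248e-01 -1.42182075e-05  1.05943831e-04] 0.018711555211869707 [-0.14193562 -0.48291005 -2.89641431]
8906
pin 8906 [-0.13826998  0.02577969  0.05487606] [[-0.14956055  0.00538012  0.04918726]
 [-0.12701018  0.04919748  0.05688081]] [ 0.00429756 -0.13858787]
```

View pics/roll.png

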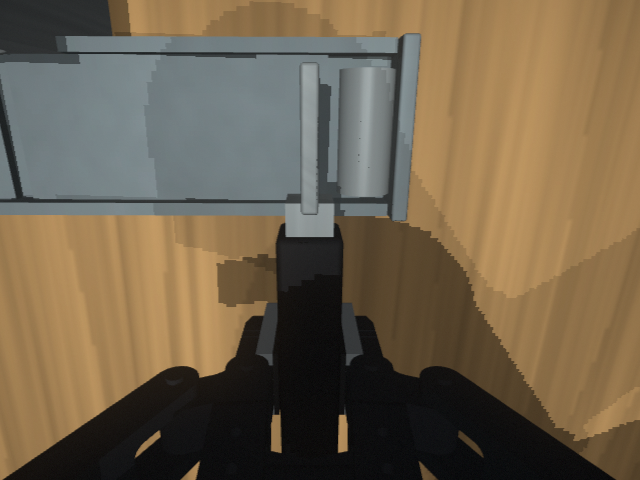

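The pin lies in the recess, (365,130) in the view, square across the track. Lifting clear and returning to the rest.

{"name": "apply_moves", "arguments": {
  "plan": [
    {"rotation":[0,0,0],"offset":[0.003,0,0.02],"hand":0},
    {"rotation":[0,0,0],"offset":[0.003,0,0.07],"hand":0},
    {"rotation":[0,0,0],"offset":[0,0,0.12],"hand":0},
    {"rotation":[0,0,0.2],"offset":[-0.005,-0.03,0.15],"hand":0},
    {"rotation":[0,0,0.4],"offset":[-0.015,-0.09,0.15],"hand":0},
    {"rotation":[0,0,0.6],"offset":[-0.025,-0.15,0.15],"hand":0},
    {"rotation":[0,0,0.8],"offset":[-0.035,-0.21,0.15],"hand":0},
    {"rotation":[0,0,1.12],"offset":[-0.043,-0.27,0.15],"hand":0}
  ]
}}

```text
time: 20.45
ee_pos: [0.432, -0.154, 0.2367]
eef_rot: [0.783, -0.622, 0.0, -0.0]
ft_force: [1.0, -0.5, -3.0]
opening: 0.0189
grip_force: 88.7
```

{"name": "apply_moves", "arguments": {
  "plan": [
    {"rotation":[0,0,0],"offset":[-0.008,-0.055,0],"hand":0},
    {"rotation":[0,0,0],"offset":[-0.015,-0.1,-0.01],"hand":0},
    {"rotation":[0,0,0],"offset":[-0.015,-0.11,-0.05],"hand":0},
    {"rotation":[0,0,0],"offset":[-0.015,-0.11,-0.09],"hand":0},
    {"rotation":[0,0,0],"offset":[-0.015,-0.11,-0.11],"hand":0},
    {"rotation":[0,0,0],"offset":[-0.015,-0.11,-0.11],"hand":0},
    {"rotation":[0,0,0],"offset":[-0.015,-0.11,-0.11],"hand":0},
    {"rotation":[0,0,0],"offset":[-0.015,-0.11,-0.11],"hand":0}
  ]
}}

```text
time: 21.45
ee_pos: [0.4183, -0.2625, 0.1277]
eef_rot: [0.783, -0.623, 0.001, -0.0]
ft_force: [-0.5, 1.1, -2.3]
opening: 0.0189
grip_force: 88.8
```

Run:
```python
from h import *
s=r.sense();t=s['ee_pos'];print(s['time'],t,s['eef_rot'],s['opening'])
p=read_camera('wrist'); save(p,'back'); im=p['pixels']
```

```text
21.45 [ 0.41831691 -0.26245213  0.12773852] [ 7.82572158e-01 -6.22558890e-01  1.06004610e-03 -3.50201246e-04] 0.018882013820962704
```

View pics/back.png

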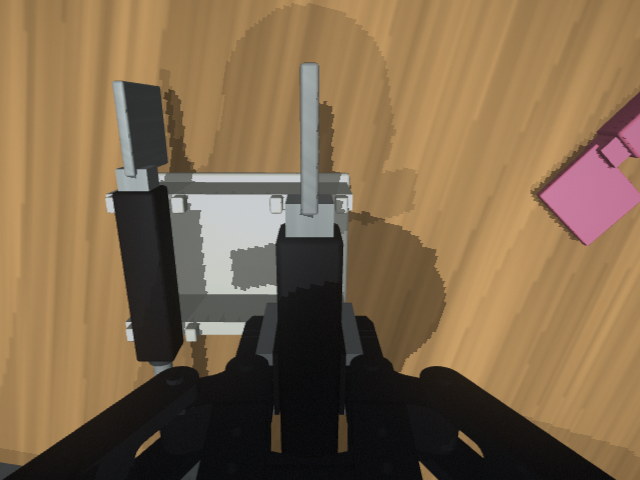

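The driver (310) is above its slot, between the cheeks at (277,204) and (342,202). The headed driver is undisturbed to the left. Lowering and releasing.

{"name": "apply_moves", "arguments": {
  "plan": [
    {"rotation":[0,0,0],"offset":[-0.0005,0,-0.03],"hand":0},
    {"rotation":[0,0,0],"offset":[-0.0005,0,-0.05],"hand":0},
    {"rotation":[0,0,0],"offset":[-0.0005,0,-0.06],"hand":0},
    {"rotation":[0,0,0],"offset":[-0.0005,0,-0.066],"hand":0},
    {"rotation":[0,0,0],"offset":[-0.0005,0,-0.069],"hand":0},
    {"rotation":[0,0,0],"offset":[-0.0005,0,-0.069],"hand":0},
    {"rotation":[0,0,0],"offset":[-0.0005,0,-0.069],"hand":0},
    {"rotation":[0,0,0],"offset":[-0.0005,0,-0.069],"hand":0}
  ]
}}

```text
time: 22.5
ee_pos: [0.4173, -0.2623, 0.0576]
eef_rot: [0.783, -0.623, 0.0, -0.0]
ft_force: [-1.0, 1.0, -2.5]
opening: 0.0188
grip_force: 88.8
```

{"name": "apply_moves", "arguments": {
  "plan": [
    {"rotation":[0,0,0],"offset":[0,0,0],"hand":0.3},
    {"rotation":[0,0,0],"offset":[0,0,0],"hand":0.5},
    {"rotation":[0,0,0],"offset":[0,0,0],"hand":0.65},
    {"rotation":[0,0,0],"offset":[0,0,0],"hand":0.65},
    {"rotation":[0,0,0],"offset":[0,0,0.01],"hand":0.65},
    {"rotation":[0,0,0],"offset":[0,0,0.05],"hand":0.65},
    {"rotation":[0,0,0],"offset":[0,0,0.1],"hand":0.65},
    {"rotation":[0,0,0],"offset":[0,0,0.15],"hand":0.65}
  ]
}}

```text
time: 23.5
ee_pos: [0.4169, -0.2624, 0.2097]
eef_rot: [0.782, -0.623, 0.0, 0.0]
ft_force: [0.3, -0.4, 0.5]
opening: 0.0553
grip_force: 0.0
```

Run:
```python
from h import *
s=r.sense();print(s['time'],s['ee_pos'],s['opening'])
p=read_camera('wrist'); save(p,'end')
W=cloud(p).reshape(-1,3); a=.223; R=np.array([[np.cos(a),-np.sin(a)],[np.sin(a),np.cos(a)]])
q=W.copy(); q[:,:2]=(W[:,:2]-[.418,-.2623])@R
m=(abs(q[:,0])<.02)&(abs(q[:,1])<.06)&(q[:,2]>.058)&(q[:,2]<.07); h=q[m]
print('handle',len(h),rect(h),h[:,2].mean(),np.polyfit(h[:,1],h[:,2],1))
m=(abs(q[:,0])<.015)&(q[:,1]>.06)&(q[:,1]<.17)&(q[:,2]>.04)&(q[:,2]<.07); h=q[m]; print('rod tip',h[:,1].max())
p=read_camera('side'); q=jig(cloud(p)).reshape(-1,3)
m=(q[:,0]<-.125)&(q[:,0]>-.143)&(q[:,1]>.003)&(q[:,1]<.053)&(q[:,2]>.045)&(q[:,2]<.068); h=q[m]; print('pin',len(h),np.median(h,0),np.percentile(h,[5,95],axis=0))
```

```text
23.5 [ 0.41687831 -0.26236402  0.20966905] 0.05532799376343039
handle 4238 (array([-1.4, -0.1]), array([ 20. , 119.5]), 0.18) 0.06251837842105264 [0.00322922 0.06253955]
rod tip 0.14012764813547432
pin 136 [-0.13469971  0.03285491  0.05575349] [[-0.14240062  0.00779429  0.04739331]
 [-0.12553805  0.05078681  0.06000951]]
```

View pics/end.png

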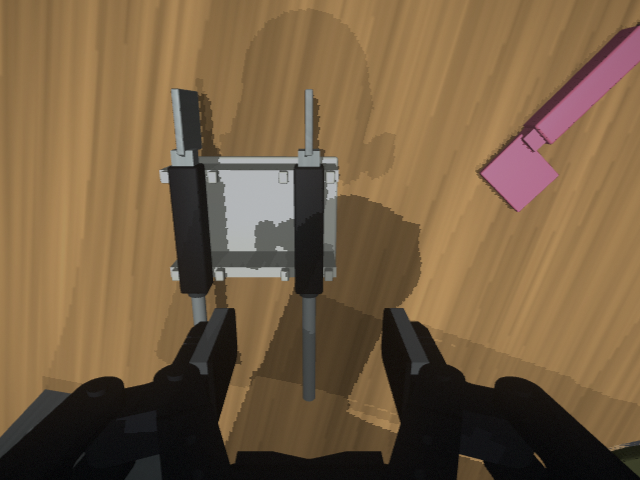

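The driver is back in its slot at (308,230), level and within about 2 mm of where it started. The pin is in the recess and the gripper is clear, so I'm handing in.

```bash
python3 -c "
from h import *
print(r.finish_job())"
```

```text
the job is handed in; nothing more can be done
None
```

The job is handed in at about 24 s of the 66 s allowed: the pin lies in the recess and the plain-rod driver is back in its slot within about 2 mm of its start; no verdict was returned, so the pass is unconfirmed.

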